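# Wind the timer, then crack the desiccator lid and hold it ajar

## Task

The samples in the small round desiccator have to be aired. First wind the clockwork timer fully, turning its dial clockwise until it comes up against its stop - your hand will not be free afterwards. Then take the desiccator lid by its knob, pull it straight up until it breaks free of the sticky seal ring, and finish still holding it level over the bowl with a gap of one to two centimetres all round: do not take the lid away, do not set it down or let go, and leave the other things on the bench undisturbed.

Things in the scene. Friction and masses are not known exactly. Their poses are not given: they have to be found in the camera images.
- desiccator: Fixed base of the desiccator: clear round bowl, 150 mm wide, with a white flange 184 mm in diameter whose flat top is 70 mm above the table; inside the flange a white collar with a black rubber O-ring rises 12 mm above it. Dish and vials inside. Origin: centre of the underside, on the table. It cannot move.
- seat (a point): Centre of the base's flange top, 70 mm above the table: where the lid's origin lies when shut. The O-ring there grips a bead inside the lid: a straight pull of about 12 to 25 N starts it, the pull falls off as the lid rises, and from 9 mm up the ring no longer touches it. Let go, the lid drops back. Turning does not loosen it.
- lid: Loose desiccator lid, 0.25 to 0.4 kg: white flange ring 184 mm wide, 14 mm high, clear dome with a black knob on top and a small vacuum cock on its shoulder (to 70 mm high, 49 to 80 mm from the axis, at 2.4 rad from the lid's x). Origin: centre of the flange's underside; z up.
- knob (a point): Middle of the knob, on the lid's axis, 84 mm above the lid's underside (154 mm above the table when shut). Round, 33 mm in diameter from 74 to 92 mm above the lid's underside, top at 97.5 mm, on a 22 mm neck. The dome's flat top under it (34 mm radius) is at 62 mm, with a 40 mm washer to 64 mm.
- timer: Clockwork timer, fixed to the table by its foot: round cream body 62 mm in diameter, 19 mm high, with a round grey dial on top. Origin: centre of its underside on the table; z up.
- dial (a point): Centre of the dial at the height to grip it, 28 mm above the table, on the vertical turning axis; it turns with the dial. The dial is round, 46 mm in diameter, from 19 to 35 mm above the table, with a raised pointer ridge across its top.
- timer_dial (a joint): Winding, rad: 0 run down, growing as the dial turns CLOCKWISE seen from above, to the hard stop at 5.24 (fully wound). It starts between 1.2 and 2.4. Spring and friction resist with up to about 0.2 N m; the dial stays where it is let go, so it can be wound by repeated partial turns.
- vial_a: Bystander: dropper bottle, 20 mm in diameter, 82 mm high, standing near the desiccator. Origin: centre of its underside.
- vial_b: Bystander: dropper bottle, 20 mm in diameter, 82 mm high, standing near the desiccator. Origin: centre of its underside.
- vial_d: Bystander: dropper bottle, 20 mm in diameter, 82 mm high, standing beyond the timer. Origin: centre of its underside.
- petri_agar: Bystander: Petri dish with agar, 94 mm in diameter, 17 mm high, lying on the robot's side of the timer. Origin: centre of its underside.
- magnifier: Bystander: hand magnifier, 268 x 121 x 16 mm, lying flat beyond the timer. Origin: centre of its underside.
- pen_1: Bystander: pen, 145 mm long, 11 mm thick, lying flat at the front of the table between timer and desiccator. Origin: centre of its underside.
Things that resemble listed ones, but are neither listed nor needed, are in the scene too. What is shaped like the timer but brown or red is not meant.

How it is judged (in metres and radians):
On the way, in this order (a step that is already met when the one before it is completed fails the run):
1. the timer is fully wound (value of joint timer_dial above 5.05 rad), for 0.2 s.
2. the lid is broken free of the seal ring, in the fingers (z of lid in the frame of seat above 0.009 m and contact force between the fingers and lid above 1 N and contact force between lid and desiccator below 0.5 N), for 0.2 s.
At the end, for the whole second after the job is handed in: The timer stands within about 0.2 rad (11 degrees) of its stop; the lid is in the fingers, touching no part of the base or its seal ring, its underside 9 to 25 mm above the flange, within 12 mm of the bowl's axis, within 4.5 degrees of level, and still (all of step 2 and value of joint timer_dial above 4.95 rad and z of lid in the frame of seat below 0.025 m and horizontal distance between lid and seat below 0.012 m and angle between lid's own z axis and vertical below 0.08 rad and linear speed of lid below 0.02 m/s); the arm keeps its last pose, push and grip.
It fails at once if the lid is taken right away from the bowl (raised more than 50 mm or shifted more than 40 mm) (z of lid in the frame of seat above 0.05 m or horizontal distance between lid and seat above 0.04 m).
It fails at once if a bystander is disturbed (moved more than 20 mm, or a vial tipped) (distance of any of vial_a, vial_b, vial_d, petri_agar, magnifier, pen_1 from where it was at the start of the episode above 0.02 m or angle between any of vial_a, vial_b, vial_d's own z axis and vertical above 0.3 rad).
It also fails if it takes over 59 s, if anything falls off the work surface, if the arm or the gripper's body presses on something with over 40 N, if the wrist force passes 120 N, or if a joint passes its speed limit or range.

## Robot

A 7-joint arm with a two-finger parallel gripper is mounted at the origin on a cart in front of the work surface, level with it; the furniture and walls round the work are solid. World frame = base frame: x ahead of the robot, y to its left, z up, the work surface at z = 0. Lengths are in mm, angles in rad, forces in N, time in s.
With the tool pointing down it reaches from about 425 to 800 mm from the base axis. Payload 8.3 kg.
Tool frame: the origin (TCP) lies between the finger pads; the fingertips stand 25 mm ahead of it and the grasp point (between the pads) lies 6 mm ahead of it; z points along the fingers, y is the direction in which the jaws open and shut (so a half turn about z gives the same grasp; the last joint's range is limited). The gripper opens to 85 mm and grips with 20 to 120 N. Pads are 22 mm wide; open, the fingers measure 114 mm over their backs; the gripper's body (76 mm by 85 mm) begins 54 mm behind the grasp point. The pads swing forward as they close: fully open they stand 13 mm farther back than shut.
Start: joints at [-1.374, 0.383, 0.016, 1.37, -0.006, 1.388, -0.046], TCP at [160.504, 604.023, 256.279] pointing down, gripper open.
Joint ranges: [-2.95, 2.95], [-0.25, 2.06], [-1.52, 1.56], [0.18, 2.33], [-1.44, 4.58], [0.02, 2.06], [-3.01, 3.01]. Speed limits (rad/s): [2.39, 2.39, 3.01, 3.01, 3.14, 3.14, 3.14].

## Interface

Orientations are given as a unit quaternion [w, x, y, z].
In Python, from plant import robot gives the robot as it stands. The module is installed in compiled form; this text tells all that it offers.
- The arm moves only by the tool drive_tool, never from a script. Its arguments are lists of equal length, an entry for each row: "slide": the shift along the tool's x, y, z in mm, a list of three; "angular": the turn, a rotation vector about the tool's x, y, z in degrees, a list of three. A call has 1 to 20 rows; each row shifts and turns the commanded pose from where the row before left it, along the tool's axes as they then stand; what a row does not reach is not made up. A row lasts 1/10 s, in which the tool goes at most 50 mm and 8.59 degrees, less where a joint would pass 70% of its speed; a pose out of reach is approached as far as the arm can. A call is refused whole if a number of a shift passes 50 or a number of a turn 8.59, either way. A call with a gripper value outside its range is refused whole. "gripper" is the finger opening in mm, from 0 to 85.4, set as the call begins (left out, the last holds). The fingers move at their own pace and stop on an object; "grip_force" is the grip in N (left out, the last holds). Time passes only in rows, so rows that do not move let the fingers close. It gives the time, the measured TCP pose, the force and the opening at its end, in the units of the state.
- robot.observe(): the state, without advancing time (a new reading comes with each control period).
- robot.get_image(name): name is "side" or "top"; returns the picture (480x640x3 uint8, red, green, blue); there is no depth.
- robot.camera_params(name): a dict with "fx", "fy", "cx", "cy" (pixels), "D" ([k1, k2, p1, p2, k3] as OpenCV has them; the pictures are not rectified), "R" (3x3) and "t" (3): a world point X has camera coordinates R X + t. Camera axes: x right, y down, z forward; pixel columns grow to the right and rows downward; lengths in mm; the calibration is good to about 2 mm. A picture is of the moment at which its call begins. camera_params takes no time and is no camera call.
- robot.close_job(): hands the job in, once; it reports no verdict.
Trained networks look in the newest picture that a camera, given by its name, has taken for a name from the list of things; names that differ only in an ending like _2 or _b are one class to them, and where a whole thing is asked for, a point or a joint stands for the part that bears it (a point fixed in the world has none). Each returns a list of dicts, best first, with "p" (0 to 1); they miss things now and then, are a little off and sometimes report something else, mostly with a low value. They report only what shows in the picture. A call takes as long as a camera call. They do not tell look-alikes from the thing itself.
- robot.search_frame(camera, query): "uv" ([column, row] in pixels, amid what is visible of it).
- robot.regions_of(camera, query): "region" (480x640 bool, what is visible of it) and "uv" ([column, row] in pixels, amid what is visible of it).
- robot.mark_of(camera, query): "uv" ([column, row] in pixels: a listed point, or the origin of a listed thing).
The state is a dict: "time": time; "joints": joint angles; "joint_velocities": joint speeds; "effort": joint torques, N m; "tool_pos": TCP position; "eef_rot": TCP orientation; "wrist_force": force on the tool from outside, world axes, zero at the start; "moment": the same for the moment, N m; "finger_gap": finger opening in mm.
Only numpy, scipy, OpenCV 4.12 (cv2) and the standard library are available. Lean on these libraries where they do the work, as an engineer would, in place of code of your own. Each camera call takes 0.05 s, during which the arm holds its last target. There are 200 camera calls.

## Working session

There is one attempt and no reset: what is moved stays moved. The work goes in short steps, Python scripts to look and compute and a tool call to move; the robot and the scene stay as the last step left them, time stands still between calls to the robot, and variables do not carry over. Pictures are saved under pics/ and viewed, about 8 in all and at most 12, crops included, and the job is handed in when it is done.

Besides the shell and the picture viewer there is one more tool, called after "Call:" by a JSON object that holds its "fn" and its "kwargs". drive_tool: Moves the arm, as the interface text tells. Its arguments: {"type":"object","properties":{"slide":{"type":"array","items":{"type":"array","items":{"type":"number"}}},"angular":{"type":"array","items":{"type":"array","items":{"type":"number"}}},"gripper":{"type":"number"},"grip_force":{"type":"number"}},"required":["slide","angular"]}

```bash
mkdir -p pics; cat > h.py <<'E'
import numpy as np, cv2
from plant import robot
def cam(n):
    c=robot.camera_params(n); K=np.array([[c['fx'],0,c['cx']],[0,c['fy'],c['cy']],[0,0,1.]])
    return K,np.array(c['D'],float),np.array(c['R'],float),np.array(c['t'],float)
def ray(n,uv):
    K,D,R,t=cam(n); p=cv2.undistortPoints(np.array([[uv]],float),K,D)[0,0]
    d=R.T@np.array([p[0],p[1],1.]); return -R.T@t,d/np.linalg.norm(d)
def atz(n,uv,z):
    o,d=ray(n,uv); return o+d*(z-o[2])/d[2]
def tri(a,b):
    (o1,d1),(o2,d2)=ray('side',a),ray('top',b)
    s=np.linalg.lstsq(np.c_[d1,-d2],o2-o1,rcond=None)[0]
    p,q=o1+s[0]*d1,o2+s[1]*d2; return (p+q)/2,np.linalg.norm(p-q)
def proj(n,X):
    K,D,R,t=cam(n); return cv2.projectPoints(np.array([X],float),cv2.Rodrigues(R)[0],t,K,D)[0][0,0]
def save(n,f):
    im=robot.get_image(n); cv2.imwrite(f,im[:,:,::-1]); return im
E
python3 - <<'E'
from h import *
s=robot.observe(); print(s['time'],s['tool_pos'],s['eef_rot'],s['finger_gap'])
for n in('side','top'):
    save(n,f'pics/{n}0.png'); K,D,R,t=cam(n); print(n,K[0,0],-R.T@t)
    for q in('dial','knob','lid','timer','desiccator','vial_a','petri_agar','pen_1','magnifier'):
        print(n,q,[(np.round(r['uv'],1).tolist(),round(r['p'],2)) for r in robot.mark_of(n,q)][:5])
print(robot.observe()['time'])
E
```

```text
0.0 [160.40565059 603.58751586 255.25695089] [-1.02427652e-04  1.29490979e-01  9.91580102e-01 -9.88960795e-04] 85.22380801950962
side 524.5683861261042 [ 482.4291497  -784.92722377  499.65075379]
side dial [([347.7, 354.8], 0.77), ([320.3, 309.7], 0.73), ([411.5, 286.1], 0.69), ([238.3, 320.2], 0.64)]
side knob [([311.0, 204.6], 0.83)]
side lid [([310.8, 244.6], 0.68)]
side timer [([407.3, 300.6], 0.79), ([349.2, 370.2], 0.69), ([321.2, 321.7], 0.57)]
side desiccator [([311.3, 276.0], 0.7)]
side vial_a [([244.1, 277.8], 0.9), ([257.5, 258.3], 0.84), ([376.1, 327.6], 0.78)]
side petri_agar [([224.3, 381.6], 0.59)]
side pen_1 []
side magnifier [([436.4, 369.0], 0.76)]
top 471.1408196851163 [ 495.13699473   39.42488732 1006.24946751]
top dial [([316.7, 171.8], 0.84), ([408.0, 233.7], 0.83), ([350.7, 254.0], 0.54)]
top knob [([252.4, 255.3], 0.72)]
top lid [([258.0, 255.3], 0.59)]
top timer [([316.8, 174.5], 0.81), ([409.4, 237.6], 0.72), ([351.1, 255.3], 0.72)]
top desiccator []
top vial_a [([222.7, 309.6], 0.58), ([260.3, 323.9], 0.43), ([357.4, 210.2], 0.43)]
top petri_agar [([420.4, 329.2], 0.97)]
top pen_1 [([332.5, 321.9], 0.56)]
top magnifier [([409.7, 175.6], 0.58)]
1.0
```

View pics/side0.png

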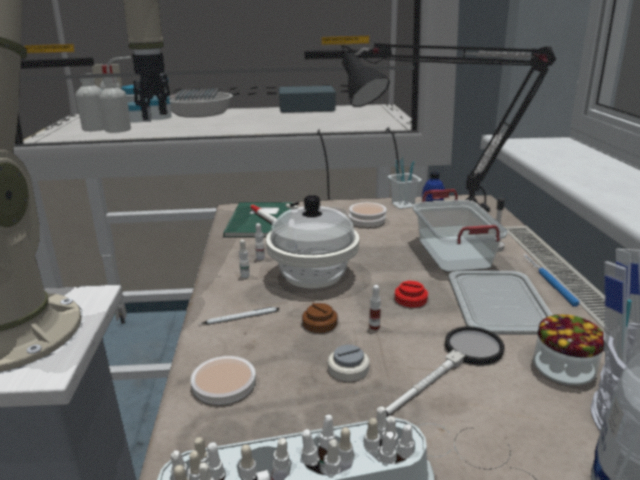

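View pics/top0.png

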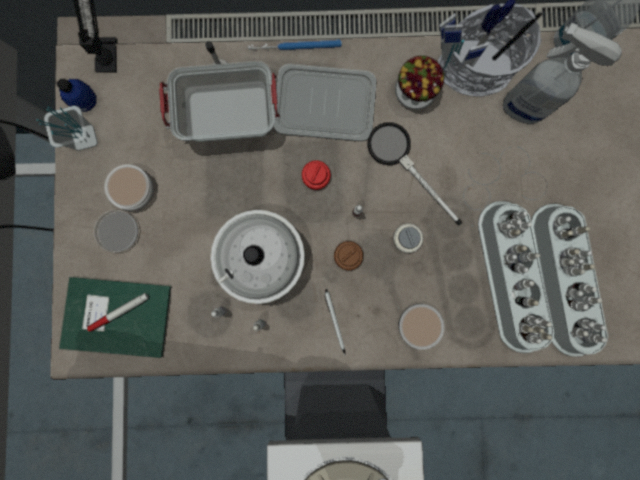

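Top camera: the cream and grey timer is at (408,237), with brown (349,254) and red (316,173) look-alikes. In the side view they are at (348,362), (320,317) and (411,293) respectively. I choose the cream one. The desiccator knob is at top (253,255) and side (311,205), and vials stand at top (218,312), (260,324) and (358,211).

```bash
python3 - <<'E'
from h import *
for nm,a,b in(('dial',(347.7,354.8),(408,233.7)),('knob',(311,204.6),(252.4,255.3)),('timer',(349.2,370.2),(409.4,237.6))):
    print(nm,tri(a,b))
for nm,uv,z in(('lidcock',(228,273),130),('vialA',(218,312),80),('vialB',(260,324),80),('vial_d',(358,211),80),('petri',(420,327),15),('pen1',(327,291),8),('pen2',(344,352),8),('magn ring',(389,143),10),('mag end',(460,221),10)):
    print(nm,np.round(atz('top',uv,z)))
rg=robot.regions_of
for n,q in(('top','dial'),('side','dial'),('top','lid'),('top','knob'),('side','knob')):
    for r in rg(n,q)[:4]:
        m=r['region']; v,u=np.nonzero(m); print(n,q,round(r['p'],2),np.round(r['uv']),m.sum(),u.min(),u.max(),v.min(),v.max())
s=cv2.imread('pics/side0.png')[270:400,280:440]; t=cv2.imread('pics/top0.png')[180:290,200:440]
s=cv2.resize(s,None,fx=3.5,fy=3.5,interpolation=3); t=cv2.resize(t,(560,257),interpolation=3)
cv2.imwrite('pics/c1.png',np.vstack([s[:340],t][:1]+[t]) if s.shape[1]==560 else s)
o=robot.observe(); print(o['joints'],o['wrist_force'])
E
```

```text
dial (array([ 570.79361623, -146.27903409,   23.4913717 ]), np.float64(6.858545629797947))
knob (array([533.43260242, 161.28811946, 150.79232161]), np.float64(1.826805931148849))
timer (array([ 5.68279118e+02, -1.53626224e+02,  2.84102702e-01]), np.float64(1.2568051156917757))
lidcock [502. 210. 130.]
vialA [427. 240.  80.]
vialB [402. 159.  80.]
vial_d [618. -39.  80.]
petri [ 380. -164.   15.]
pen1 [459.  26.   8.]
pen2 [332.  -6.   8.]
magn ring [ 772. -117.   10.]
mag end [ 599. -260.   10.]
top dial 0.83 [407. 235.] 403 398 420 226 248
top dial 0.64 [314. 172.] 337 306 325 163 183
top dial 0.55 [351. 254.] 342 338 358 245 265
side dial 0.94 [349. 357.] 585 334 364 344 367
side dial 0.68 [412. 289.] 284 400 423 281 295
side dial 0.6 [316. 312.] 397 307 333 303 320
top lid 0.87 [258. 256.] 6819 211 304 211 302
top knob 0.67 [257. 256.] 6877 211 304 210 302
top knob 0.54 [333. 318.] 242 325 344 291 351
side knob 0.69 [310. 239.] 4581 266 359 195 263
[-1.37392005  0.38343225  0.01637924  1.37010906 -0.00630027  1.38818886
 -0.04650235] [0.79727776 1.24076708 0.94233011]
```

View pics/c1.png

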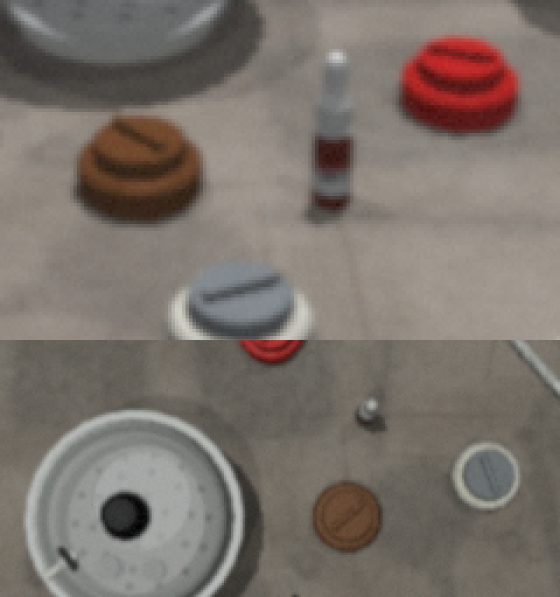

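The crop confirms the grey dial on the cream body at about (568,-152). Vial_d stands 120 mm away and the lid knob is at (533,161,151). I'll retract to a smaller radius and swing round the base axis, in case the lamp is in the way.

Call:
{"fn": "drive_tool", "kwargs": {"slide": [[0,-48,0],[0,-48,0],[0,-48,0],[-47,-2.3,0],[-47,-2.3,0],[-47,-2.3,0],[-47,-2.3,0],[-47,-2.3,0],[-47,-2.3,0],[-47,-2.3,0],[-47,-2.3,0],[-47,-2.3,0],[-47,-2.3,0],[-47,-2.3,0],[-47,-2.3,0],[-47,-2.3,0],[-47,-2.3,0],[-47,-2.3,0],[-47,-2.3,0]], "angular": [[0,0,0],[0,0,0],[0,0,0],[0,0,5.6],[0,0,5.6],[0,0,5.6],[0,0,5.6],[0,0,5.6],[0,0,5.6],[0,0,5.6],[0,0,5.6],[0,0,5.6],[0,0,5.6],[0,0,5.6],[0,0,5.6],[0,0,5.6],[0,0,5.6],[0,0,5.6],[0,0,5.6]], "gripper": 85, "grip_force": 60}}

```text
time: 3.15
tool_pos: [465.9, -123.0, 256.6]
eef_rot: [0.0, 0.792, 0.611, 0.0]
wrist_force: [0.9, -0.0, 0.1]
finger_gap: 84.8
```

Call:
{"fn": "drive_tool", "kwargs": {"slide": [[0,0,0],[0,0,0],[0,0,0],[0,0,0],[0,0,0],[0,0,0],[0,0,0],[0,0,0],[0,0,0],[0,0,0],[0,0,0],[0,0,0],[0,0,0],[0,0,0],[0,0,0],[0,0,0]], "angular": [[0,0,-8.5],[0,0,-8.5],[0,0,-8.5],[0,0,-8.5],[0,0,-8.5],[0,0,-8.5],[0,0,-8.5],[0,0,-8.5],[0,0,-8.5],[0,0,-8.5],[0,0,-8.5],[0,0,-8.5],[0,0,-8.5],[0,0,-8.5],[0,0,-8.5],[0,0,0]]}}

```text
time: 4.75
tool_pos: [466.1, -121.1, 256.4]
eef_rot: [0.0, -0.201, 0.98, 0.0]
wrist_force: [0.6, 0.3, 0.6]
finger_gap: 84.8
```

```bash
cat >> h.py <<'E'
from scipy.spatial.transform import Rotation as Ro
def T(o=None):
    o=o or robot.observe(); q=o['eef_rot']; return np.array(o['tool_pos']),Ro.from_quat([q[1],q[2],q[3],q[0]]).as_matrix()
def to(X):
    p,R=T(); return np.round(R.T@(np.array(X)-p),1)
E
python3 - <<'E'
from h import *
o=robot.observe(); print(np.round(o['joints'],2),o['tool_pos'],o['moment']); print(T()[1].round(3))
# timer centre refinement: ellipse fit of dial region (top) at z=35, timer region at z~19..35
for n,q in(('top','dial'),('side','dial')):
    save(n,f'pics/{n}1.png')
    for r in robot.regions_of(n,q)[:3]:
        c,_=cv2.findContours(r['region'].astype(np.uint8),0,1); c=max(c,key=cv2.contourArea); e=cv2.fitEllipse(c); print(n,r['p'],e,atz(n,e[0],30))
print([ (r['uv'],r['p']) for r in robot.mark_of('top','dial')])
print(to((568,-152,120)))
E
```

```text
[-0.44  0.07  0.67  1.77 -0.04  1.32  2.21] [ 466.13968283 -121.12009659  256.42960682] [-0.04290002  0.04295438  0.01940379]
[[-0.919 -0.393  0.   ]
 [-0.393  0.919  0.   ]
 [-0.    -0.    -1.   ]]
top 0.89 ((408.58050537109375, 236.76107788085938), (21.12777328491211, 21.48638153076172), 68.24523162841797) [ 567.30011424 -146.25215929   30.        ]
top 0.87 ((349.0084533691406, 254.34828186035156), (21.178150177001953, 21.201391220092773), 15.304898262023926) [534.20954326 -21.58608932  30.        ]
side 0.82 ((348.6943054199219, 355.44342041015625), (23.673242568969727, 30.578914642333984), 91.60908508300781) [ 567.42885098 -156.91247344   30.        ]
side 0.66 ((319.9925842285156, 311.850830078125), (18.684932708740234, 27.14568519592285), 92.63866424560547) [534.80292407 -32.19499803  30.        ]
side 0.64 ((411.455810546875, 288.23382568359375), (15.051105499267578, 23.815696716308594), 95.30132293701172) [706.31145557  30.93069858  30.        ]
[([409.0, 236.3], 0.88), ([316.2, 173.2], 0.77), ([349.2, 254.7], 0.67)]
[-81.9 -68.  136.3]
```

View pics/top1.png

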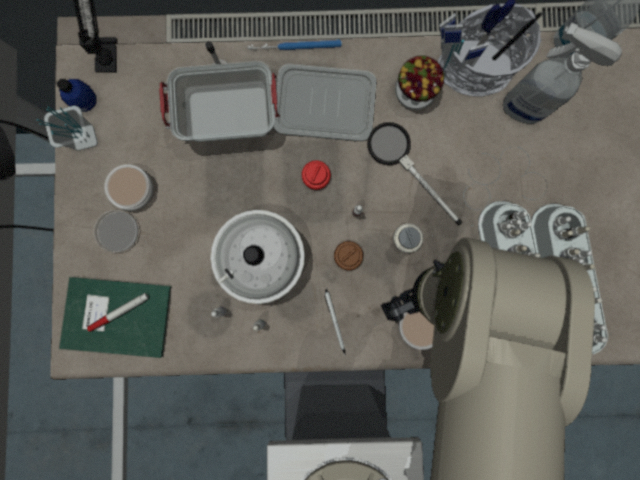

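The pictures agree on the timer at about (567,-148). Turning +z about the tool lowers joint 7, now at 2.21, so one grip covers the whole winding. Next I hover over the dial.

Call:
{"fn": "drive_tool", "kwargs": {"slide": [[-27.4,-21.9,0],[-27.4,-21.9,0],[-27.4,-21.9,0],[0,0,45],[0,0,45],[0,0,45],[0,0,25],[0,0,0],[0,0,0]], "angular": [[0,0,0],[0,0,0],[0,0,0],[0,0,0],[0,0,0],[0,0,0],[0,0,0],[0,0,0],[0,0,0]]}}

```text
time: 5.9
tool_pos: [567.7, -149.6, 96.9]
eef_rot: [-0.0, -0.199, 0.98, -0.0]
wrist_force: [1.1, -1.1, 0.9]
finger_gap: 84.8
```

```bash
python3 - <<'E'
from h import *
o=robot.observe(); print(np.round(o['joints'],2),o['tool_pos'],o['wrist_force']); p,R=T()
a=save('side','pics/a.png'); b=save('top','pics/b.png')
for n,im in(('side',a),('top',b)):
    for k,X in(('tcp',p),('tip+',p+R@[0,42,12]),('tip-',p+R@[0,-42,12])):
        uv=proj(n,X); print(n,k,uv); cv2.circle(im,tuple(int(round(x)) for x in uv),1,(255,0,0),-1)
    for Z in (35,):
        for th in np.arange(0,6.28,.4):
            uv=proj(n,(567.5+23*np.cos(th),-149+23*np.sin(th),Z)); cv2.circle(im,tuple(int(round(x)) for x in uv),0,(0,255,0),-1)
u=cv2.resize(a[250:410,260:440],(540,480),interpolation=3);v=cv2.resize(b[180:290,340:480],(560,440),interpolation=3)
cv2.imwrite('pics/c2.png',np.hstack([u[:,80:480],np.vstack([v[:,100:480],np.zeros((40,380,3),np.uint8)])])[:,:,::-1])
E
```

```text
[-0.28  0.49  0.64  1.7  -0.33  1.06  2.43] [ 567.7232014  -149.62741845   96.89237754] [ 1.09280492 -1.07665196  0.93757578]
side tcp [348.69868453 314.10317222]
side tip+ [334.53041616 307.80345737]
side tip- [364.0121701  335.84628727]
top tcp [416.80616228 233.76333923]
top tip+ [396.11736242 243.17666572]
top tip- [434.96937754 225.41264612]
```

View pics/c2.png

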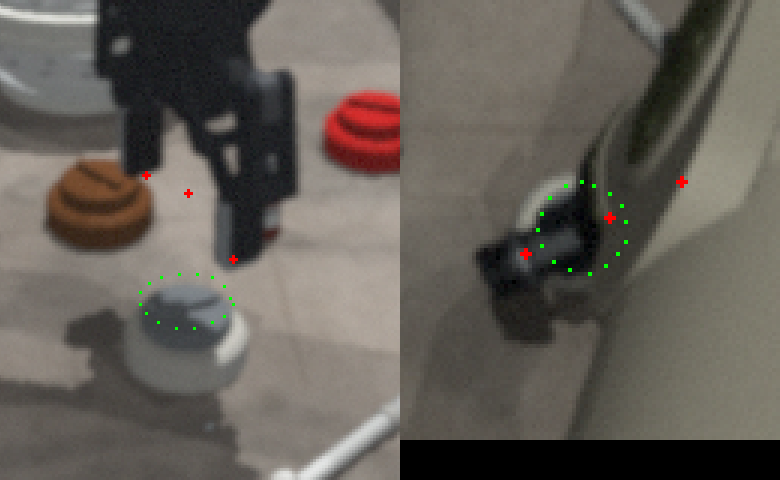

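The side crop shows the dial at crop (187,310), under and slightly towards the camera from the tool; the top crop puts it within a few mm. I'll descend, close gently and read the side force to centre the grip.

Call:
{"fn": "drive_tool", "kwargs": {"slide": [[0,0,20],[0,0,20],[0,0,10],[0,0,0]], "angular": [[0,0,0],[0,0,0],[0,0,0],[0,0,0]]}}

```text
time: 6.4
tool_pos: [567.4, -149.3, 46.3]
eef_rot: [-0.0, -0.199, 0.98, 0.0]
wrist_force: [-0.4, 0.5, -0.1]
finger_gap: 85.0
```

Call:
{"fn": "drive_tool", "kwargs": {"slide": [[0,0,0],[0,0,0],[0,0,0],[0,0,0],[0,0,0],[0,0,0],[0,0,0]], "angular": [[0,0,0],[0,0,0],[0,0,0],[0,0,0],[0,0,0],[0,0,0],[0,0,0]], "gripper": 40, "grip_force": 20}}

```text
time: 7.1
tool_pos: [567.8, -148.3, 47.3]
eef_rot: [0.0, -0.2, 0.98, 0.001]
wrist_force: [-3.1, 4.7, 5.9]
finger_gap: 43.1
```

```bash
python3 - <<'E'
from h import *
o=robot.observe(); print(np.round(o['joints'],2),o['tool_pos'],o['wrist_force'],o['moment'],o['finger_gap']); p,R=T(); print((R.T@o['wrist_force']).round(1))
E
```

```text
[-0.26  0.55  0.6   1.74 -0.37  0.97  2.47] [ 567.81622003 -148.30208433   47.27246498] [-3.14266492  4.6559137   5.86528535] [ 0.76279441  0.61138563 -0.06724781] 43.061522033759864
[ 1.1  5.5 -5.9]
```

Call:
{"fn": "drive_tool", "kwargs": {"slide": [[0,0,0],[0,0,0],[0,0,0]], "angular": [[0,0,0],[0,0,0],[0,0,0]]}}

```text
time: 7.4
tool_pos: [567.8, -148.3, 47.3]
eef_rot: [0.0, -0.2, 0.98, 0.001]
wrist_force: [-3.3, 3.9, 6.2]
finger_gap: 43.0
```

```bash
python3 - <<'E'
from h import *
o=robot.observe(); p,R=T(); print(p,(R.T@o['wrist_force']).round(1),o['moment'],o['finger_gap'])
a=save('side','pics/a2.png')
cv2.imwrite('pics/c3.png',cv2.resize(a[300:400,290:410],(720,600),interpolation=3)[:,:,::-1])
E
```

```text
[ 567.78389609 -148.32593672   47.25477305] [ 1.5  4.9 -6.2] [ 0.69460425  0.57042015 -0.07948898] 42.96654724271326
```

View pics/c3.png

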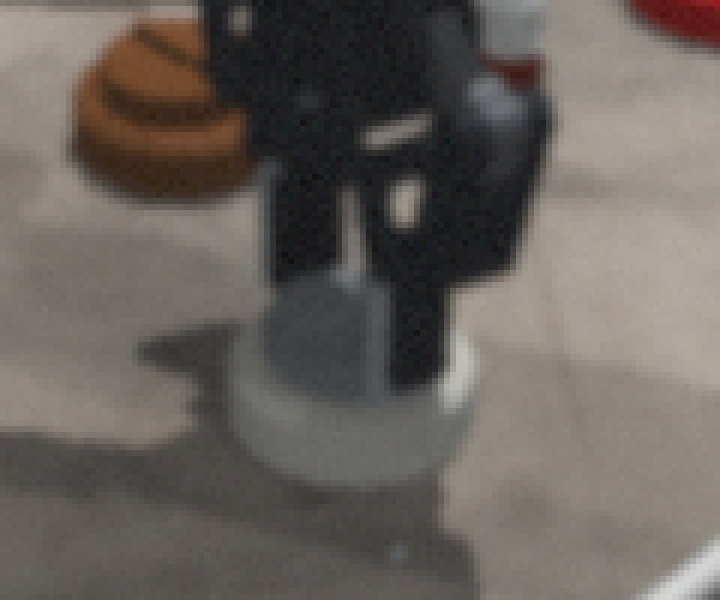

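The crop shows both fingers around the dial, just above the body. I'll ease off the side and down force, firm up the grip and start winding.

Call:
{"fn": "drive_tool", "kwargs": {"slide": [[0,1,-1],[0,0.5,-0.5],[0,0,0],[0,0,0],[0,0,0]], "angular": [[0,0,0],[0,0,0],[0,0,0],[0,0,0],[0,0,0]], "gripper": 30, "grip_force": 50}}

```text
time: 7.95
tool_pos: [567.6, -148.1, 47.9]
eef_rot: [0.001, -0.2, 0.98, -0.0]
wrist_force: [5.3, -0.8, -6.0]
finger_gap: 41.1
```

Call:
{"fn": "drive_tool", "kwargs": {"slide": [[0,0,0],[0,0,0],[0,0,0],[0,0,0],[0,0,0],[0,0,0],[0,0,0],[0,0,0],[0,0,0]], "angular": [[0,0,5],[0,0,5],[0,0,5],[0,0,5],[0,0,5],[0,0,5],[0,0,5],[0,0,5],[0,0,0]]}}

```text
time: 8.85
tool_pos: [567.5, -147.8, 47.9]
eef_rot: [0.0, 0.148, 0.989, -0.0]
wrist_force: [5.5, 0.7, -4.5]
finger_gap: 41.0
```

```bash
python3 - <<'E'
from h import *
o=robot.observe(); p,R=T(); print(o['joints'].round(2) if hasattr(o['joints'],'round') else o['joints'],p,o['wrist_force'],(R.T@o['wrist_force']).round(1),o['moment'],o['finger_gap'])
E
```

```text
[-0.37  0.6   0.77  1.74 -0.49  1.    1.85] [ 567.49551078 -147.7817806    47.88184452] [ 5.51606635  0.65055661 -4.50228155] [-5.1  2.2  4.5] [-0.06368466 -1.04490287 -0.01620912] 41.00616151164812
```

Call:
{"fn": "drive_tool", "kwargs": {"slide": [[0,0,0],[0,0,0],[0,0,0],[0,0,0],[0,0,0],[0,0,0],[0,0,0],[0,0,0],[0,0,0],[0,0,0],[0,0,0],[0,0,0],[0,0,0],[0,0,0],[0,0,0],[0,0,0]], "angular": [[0,0,7],[0,0,7],[0,0,7],[0,0,7],[0,0,7],[0,0,7],[0,0,7],[0,0,7],[0,0,7],[0,0,7],[0,0,7],[0,0,7],[0,0,7],[0,0,7],[0,0,7],[0,0,0]]}}

```text
time: 10.45
tool_pos: [568.1, -147.4, 47.9]
eef_rot: [0.0, 0.875, 0.485, 0.001]
wrist_force: [6.6, 0.6, -4.3]
finger_gap: 40.9
```

```bash
python3 - <<'E'
from h import *
o=robot.observe(); p,R=T(); print(np.round(o['joints'],2),p,o['wrist_force'],o['moment'],o['finger_gap'],o['effort'])
E
```

```text
[-0.59  0.82  1.16  1.75 -0.83  1.15  0.27] [ 568.10822872 -147.38685498   47.88154301] [ 6.57284024  0.56415017 -4.27491453] [ 0.11589444 -1.40603801 -0.00622062] 40.884206751529355 [  1.14993453 -54.14707661  27.31031835 -20.68612039   1.50220223
   1.54395036  -1.69988383]
```

Call:
{"fn": "drive_tool", "kwargs": {"slide": [[0,0,0],[0,0,0],[0,0,0],[0,0,0],[0,0,0]], "angular": [[0,0,6],[0,0,6],[0,0,6],[0,0,6],[0,0,6]]}}

```text
time: 10.95
tool_pos: [568.3, -147.5, 47.9]
eef_rot: [0.0, 0.97, 0.242, 0.001]
wrist_force: [8.3, -1.6, -6.4]
finger_gap: 41.2
```

```bash
python3 - <<'E'
from h import *
o=robot.observe(); p,R=T(); print(np.round(o['joints'],2),p,o['wrist_force'],o['moment'],o['finger_gap'],o['effort'][6],o['joint_velocities'][6])
E
```

```text
[-0.63  0.9   1.25  1.75 -0.92  1.21 -0.2 ] [ 568.30713574 -147.49555413   47.90372241] [ 8.29601373 -1.5692155  -6.35724656] [-0.22553365 -1.70416696  0.22479546] 41.16691330958033 1.7243006452918053 -0.9267922880908849
```

Call:
{"fn": "drive_tool", "kwargs": {"slide": [[0,0,0],[0,0,0],[0,0,0],[0,0,0],[0,0,0]], "angular": [[0,0,5],[0,0,5],[0,0,5],[0,0,5],[0,0,5]]}}

```text
time: 11.45
tool_pos: [566.2, -148.1, 48.5]
eef_rot: [-0.0, 1.0, 0.026, -0.001]
wrist_force: [-3.9, 2.5, 8.5]
finger_gap: 40.5
```

```bash
python3 - <<'E'
from h import *
o=robot.observe(); p,R=T(); print(np.round(o['joints'],2),p,o['wrist_force'],o['moment'],o['finger_gap'],o['effort'][6],o['joint_velocities'][6])
a=save('side','pics/a3.png')
cv2.imwrite('pics/c4.png',cv2.resize(a[300:400,290:410],(720,600),interpolation=3)[:,:,::-1])
E
```

```text
[-0.65  0.96  1.32  1.75 -0.99  1.26 -0.59] [ 566.24712973 -148.1379169    48.46259332] [-3.91732387  2.52371754  8.54599658] [0.43857864 0.60296027 0.50693436] 40.53155807866497 1.3921677321195602 -0.7881130897106219
```

Call:
{"fn": "drive_tool", "kwargs": {"slide": [[0,0,0],[0,0,0],[0,0,0],[0,0,0]], "angular": [[0,0,3],[0,0,3],[0,0,3],[0,0,3]]}}

```text
time: 11.9
tool_pos: [569.1, -148.2, 48.9]
eef_rot: [0.0, 0.997, -0.077, 0.002]
wrist_force: [7.2, -3.6, -1.8]
finger_gap: 40.5
```

```bash
python3 - <<'E'
from h import *
o=robot.observe(); p,R=T(); print(np.round(o['joints'],2),p,o['wrist_force'],o['moment'],o['finger_gap'],o['effort'][6],o['joint_velocities'][6])
a=save('side','pics/a4.png')
cv2.imwrite('pics/c4.png',cv2.resize(a[300:400,290:410],(720,600),interpolation=3)[:,:,::-1])
E
```

```text
[-0.66  0.99  1.35  1.75 -1.02  1.28 -0.78] [ 569.10629709 -148.17038932   48.88677355] [ 7.22323228 -3.64046868 -1.76629015] [-0.58228682 -1.59781721  0.33092825] 40.45483576112785 0.7851401343941689 -0.48083225947026276
```

View pics/c4.png

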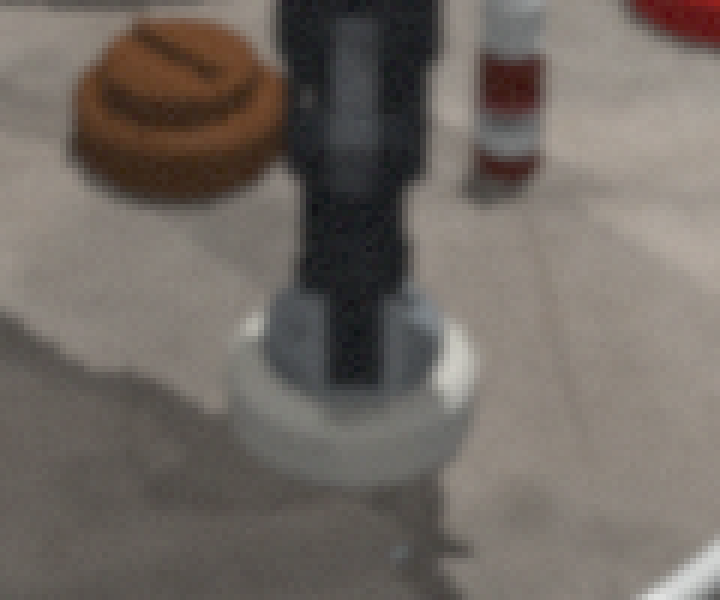

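Call:
{"fn": "drive_tool", "kwargs": {"slide": [[0,0,0],[0,0,0],[0,0,0],[0,0,0],[0,0,0],[0,0,0],[0,0,0]], "angular": [[0,0,0],[0,0,0],[0,0,3],[0,0,3],[0,0,3],[0,0,3],[0,0,3]], "gripper": 25, "grip_force": 100}}

```text
time: 12.65
tool_pos: [568.9, -148.4, 50.9]
eef_rot: [-0.0, 0.979, -0.206, 0.002]
wrist_force: [0.2, 0.9, 18.2]
finger_gap: 36.8
```

```bash
python3 - <<'E'
from h import *
o=robot.observe(); p,R=T(); print(np.round(o['joints'],2),p,o['wrist_force'],o['moment'],o['finger_gap'],o['effort'][6],o['joint_velocities'][6])
E
```

```text
[-0.66  1.03  1.39  1.75 -1.06  1.32 -1.02] [ 568.89975787 -148.43043406   50.89420192] [ 0.19538451  0.93472208 18.19219364] [0.34677562 0.06467548 1.62591905] 36.77823114464475 -0.620616227388382 -0.46920872273628333
```

The moment rose to 1.6 N m with the firmer grip, so the dial is hard against its stop. Releasing and lifting.

Call:
{"fn": "drive_tool", "kwargs": {"slide": [[0,0,0],[0,0,0],[0,0,0],[0,0,0],[0,0,0],[0,0,0],[0,0,-20],[0,0,-40],[0,0,-45],[0,0,-45],[0,0,-40],[0,0,-15],[0,0,0]], "angular": [[0,0,0],[0,0,0],[0,0,0],[0,0,0],[0,0,0],[0,0,0],[0,0,0],[0,0,0],[0,0,0],[0,0,0],[0,0,0],[0,0,0],[0,0,0]], "gripper": 85}}

```text
time: 13.95
tool_pos: [567.2, -149.2, 256.5]
eef_rot: [-0.0, 0.978, -0.208, 0.002]
wrist_force: [-0.4, -0.5, -0.6]
finger_gap: 84.8
```

```bash
python3 - <<'E'
from h import *
o=robot.observe(); p,R=T(); print(np.round(o['joints'],2),p,R.round(2),o['wrist_force'],o['finger_gap'])
a=save('side','pics/a5.png')
def dom(f):
    g=cv2.imread(f,0)[340:372,330:368]; return g
b=cv2.imread('pics/side0.png')[330:390,310:390]; c=a[330:390,310:390,::-1]
cv2.imwrite('pics/c5.png',cv2.resize(np.hstack([b,c]),(800,300),interpolation=3))
# ridge angle check: where would ridge ends be
for th in (0,30,60,90,120,150):
    t=np.radians(th); print(th,[(proj('side',(568.5+s*20*np.cos(t),-150+s*20*np.sin(t),36))-[310,330]).round(1)*5 for s in(1,-1)])
E
```

```text
[-0.7   0.77  1.53  1.52 -0.77  1.57 -1.19] [ 567.24937411 -149.19340726  256.50456517] [[ 0.91 -0.41  0.  ]
 [-0.41 -0.91 -0.  ]
 [ 0.   -0.   -1.  ]] [-0.42062562 -0.50396462 -0.56935168] 84.83294297537998
0 [array([261.5,  92.5]), array([127. , 100.5])]
30 [array([247.5,  73. ]), array([140., 120.])]
60 [array([220. ,  60.5]), array([167.5, 134. ])]
90 [array([186.,  57.]), array([203. , 137.5])]
120 [array([154. ,  64.5]), array([236. , 129.5])]
150 [array([132.5,  80. ]), array([257.5, 113. ])]
```

View pics/c5.png

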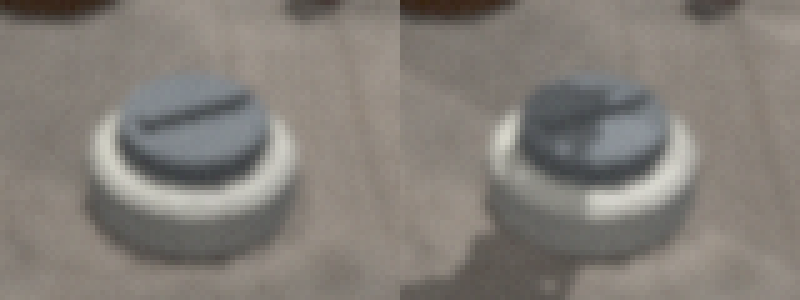

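The ridge looks nearly the same before and after, so it turned about 180°, which matches the 180–190° commanded before the slip and a start of about 2.1 rad: fully wound. Joint 3 is near its limit, so I rotate back to the neutral yaw before moving to the lid.

Call:
{"fn": "drive_tool", "kwargs": {"slide": [[0,0,0],[0,0,0],[0,0,0],[0,0,0],[0,0,0],[0,0,0],[0,0,0],[0,0,0],[0,0,0],[0,0,0],[0,0,0],[0,0,0],[0,0,0],[0,0,0],[0,0,0],[0,0,0],[0,0,0]], "angular": [[0,0,-8.2],[0,0,-8.2],[0,0,-8.2],[0,0,-8.2],[0,0,-8.2],[0,0,-8.2],[0,0,-8.2],[0,0,-8.2],[0,0,-8.2],[0,0,-8.2],[0,0,-8.2],[0,0,-8.2],[0,0,-8.2],[0,0,-8.2],[0,0,-8.2],[0,0,-8.2],[0,0,0]]}}

```text
time: 15.7
tool_pos: [566.2, -147.7, 251.3]
eef_rot: [-0.001, 0.592, 0.806, -0.001]
wrist_force: [0.3, 0.1, -0.5]
finger_gap: 84.9
```

```bash
python3 - <<'E'
from h import *
o=robot.observe(); p,R=T(); print(np.round(o['joints'],2),p,R.round(3))
# lid flange circle from regions (top): centre at flange top z=84; knob
r=robot.get_image('top')
for q in('lid','knob'):
    for d in robot.regions_of('top',q)[:1]:
        c,_=cv2.findContours(d['region'].astype(np.uint8),0,1); c=max(c,key=cv2.contourArea); e=cv2.fitEllipse(c); print(q,e,atz('top',e[0],80))
for i in range(2):
  robot.get_image('top');robot.get_image('side')
  a=robot.mark_of('side','knob')[0]['uv'];b=robot.mark_of('top','knob')[0]['uv'];print(a,b,tri(a,b),atz('top',b,154),atz('side',a,154))
r=robot.get_image('top'); g=cv2.cvtColor(r,cv2.COLOR_RGB2GRAY)[235:275,233:273]; m=(g<50).astype(np.uint8)
n,l,st,ce=cv2.connectedComponentsWithStats(m); i=1+np.argmax(st[1:,4]); uv=ce[i]+[233,235]; print('dark',uv,st[i],atz('top',uv,163))
r=robot.get_image('side'); g=cv2.cvtColor(r,cv2.COLOR_RGB2GRAY)[185:225,290:332]; m=(g<50).astype(np.uint8)
n,l,st,ce=cv2.connectedComponentsWithStats(m); i=1+np.argmax(st[1:,4]); uv=ce[i]+[290,185]; print('dark side',uv,st[i],atz('side',uv,154))
E
```

```text
[-0.54  0.44  1.02  1.52 -0.38  1.39  0.81] [ 566.15074999 -147.65290971  251.31099277] [[-0.298  0.954 -0.003]
 [ 0.954  0.298  0.001]
 [ 0.002 -0.002 -1.   ]]
lid ((257.4150085449219, 256.0147705078125), (92.26898956298828, 93.16346740722656), 51.10933303833008) [533.93212133 161.582833    80.        ]
knob ((257.20855712890625, 255.9881591796875), (91.71646881103516, 92.47958374023438), 37.02558898925781) [533.99576382 161.987373    80.        ]
[307.4, 204.6] [250.6, 255.4] (array([530.03269541, 164.7876453 , 149.88450326]), np.float64(4.870159686893269)) [532.28930338 164.11830781 154.        ] [527.05726103 153.44028442 154.        ]
[309.2, 205.0] [252.3, 254.8] (array([532.17602976, 161.63303326, 150.0511154 ]), np.float64(2.577037891346557)) [533.2881876  161.02976439 154.        ] [530.33502448 150.85156121 154.        ]
dark [253.83966245 255.26160338] [ 11  11  20  19 237] [531.98220441 157.00618098 163.        ]
dark side [310.3085622  197.15185784] [  3   0  38  38 619] [535.16998209 195.24227351 154.        ]
```

Call:
{"fn": "drive_tool", "kwargs": {"slide": [[43.3,8.6,0],[43.3,8.6,0],[43.3,8.6,0],[43.3,8.6,0],[43.3,8.6,0],[43.3,8.6,0],[43.3,8.6,0],[0,0,20],[0,0,20],[0,0,0],[0,0,0]], "angular": [[0,0,0],[0,0,0],[0,0,0],[0,0,0],[0,0,0],[0,0,0],[0,0,0],[0,0,0],[0,0,0],[0,0,0],[0,0,0]]}}

```text
time: 17.45
tool_pos: [534.7, 158.9, 213.2]
eef_rot: [0.0, 0.594, 0.805, -0.0]
wrist_force: [0.6, -0.2, 0.8]
finger_gap: 85.3
```

```bash
python3 - <<'E'
from h import *
o=robot.observe(); print(np.round(o['joints'],2),o['tool_pos'],o['wrist_force']); p,R=T(); print(R.round(3))
a=save('side','pics/a6.png'); b=save('top','pics/b6.png')
for n,im in(('side',a),('top',b)):
    for k,X in(('tcp',p),('tip+',p+R@[0,42,12]),('tip-',p+R@[0,-42,12])):
        uv=proj(n,X); cv2.circle(im,tuple(int(round(x)) for x in uv),1,(255,0,0),-1)
u=cv2.resize(a[130:280,240:380],(560,600),interpolation=3);v=cv2.resize(b[200:315,200:315],(240,240),interpolation=3)
cv2.imwrite('pics/c6.png',np.hstack([u,np.vstack([v,np.zeros((360,240,3),np.uint8)])])[:,:,::-1])
E
```

```text
[-1.11  0.38  0.99  1.66 -0.33  1.28  0.24] [534.73739072 158.90132695 213.17710235] [ 0.61247468 -0.22648395  0.76197346]
[[-0.295  0.955 -0.   ]
 [ 0.955  0.295 -0.   ]
 [-0.    -0.    -1.   ]]
```

View pics/c6.png

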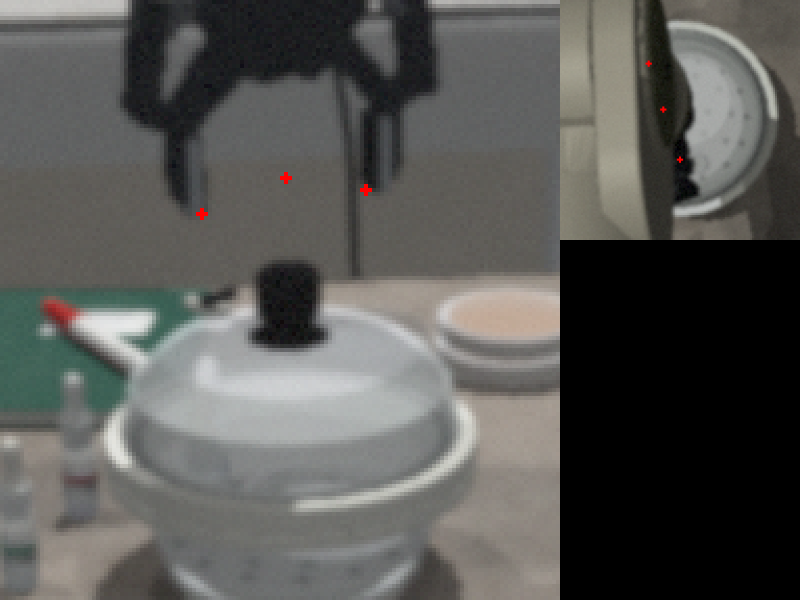

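The side crop shows the knob at column 288 midway between the fingertips (205 and 368). Descending and closing gently.

Call:
{"fn": "drive_tool", "kwargs": {"slide": [[0,0,20],[0,0,20],[0,0,9],[0,0,0],[0,0,0]], "angular": [[0,0,0],[0,0,0],[0,0,0],[0,0,0],[0,0,0]]}}

```text
time: 18.05
tool_pos: [535.3, 159.1, 164.8]
eef_rot: [0.0, 0.593, 0.805, 0.0]
wrist_force: [0.6, 0.3, -0.2]
finger_gap: 85.2
```

Call:
{"fn": "drive_tool", "kwargs": {"slide": [[0,0,0],[0,0,0],[0,0,0],[0,0,0],[0,0,0],[0,0,0],[0,0,0],[0,0,0],[0,0,0],[0,0,0]], "angular": [[0,0,0],[0,0,0],[0,0,0],[0,0,0],[0,0,0],[0,0,0],[0,0,0],[0,0,0],[0,0,0],[0,0,0]], "gripper": 15, "grip_force": 20}}

```text
time: 19.05
tool_pos: [535.4, 159.6, 164.4]
eef_rot: [0.0, 0.593, 0.805, 0.001]
wrist_force: [3.7, 2.2, 4.8]
finger_gap: 31.3
```

```bash
python3 - <<'E'
from h import *
o=robot.observe(); p,R=T(); print(np.round(o['joints'],2),p,R[2],o['wrist_force'],(R.T@o['wrist_force']).round(1),o['moment'],o['finger_gap'])
E
```

```text
[-1.08  0.43  0.95  1.72 -0.38  1.19  0.27] [535.36469587 159.57045226 164.37832989] [ 9.55319030e-05  1.70435685e-03 -9.99998543e-01] [3.73636772 2.21562353 4.75891362] [ 1.   4.2 -4.8] [ 0.33974194 -0.76889798 -0.00301078] 31.27188300860486
```

Call:
{"fn": "drive_tool", "kwargs": {"slide": [[0,0.8,0],[0,0,0],[0,0,0],[0,0,0],[0,0,0],[0,0,0]], "angular": [[0,0,0],[0,0,0],[0,0,0],[0,0,0],[0,0,0],[0,0,0]], "gripper": 5, "grip_force": 80}}

```text
time: 19.65
tool_pos: [535.5, 159.6, 164.6]
eef_rot: [-0.0, 0.593, 0.805, 0.0]
wrist_force: [-1.7, 0.3, 10.7]
finger_gap: 30.1
```

Call:
{"fn": "drive_tool", "kwargs": {"slide": [[0,0,-0.5],[0,0,-0.5],[0,0,-0.5],[0,0,-0.5],[0,0,-0.5],[0,0,-0.5]], "angular": [[0,0,0],[0,0,0],[0,0,0],[0,0,0],[0,0,0],[0,0,0]]}}

```text
time: 20.25
tool_pos: [534.7, 159.4, 165.3]
eef_rot: [-0.0, 0.593, 0.805, -0.001]
wrist_force: [7.2, 1.6, -12.7]
finger_gap: 30.1
```

```bash
python3 - <<'E'
from h import *
o=robot.observe(); p,R=T(); print(p,R[2],o['wrist_force'],(R.T@o['wrist_force']).round(1),o['moment'],o['finger_gap'])
E
```

```text
[534.71022847 159.39133706 165.33743028] [-8.54947103e-04 -2.11974293e-03 -9.99997388e-01] [  7.19572792   1.60865253 -12.68318712] [-0.6  7.4 12.7] [ 0.29335547 -1.42555132  0.08060191] 30.088013808984858
```

Call:
{"fn": "drive_tool", "kwargs": {"slide": [[0,0,-0.5],[0,0,-0.5],[0,0,-0.5],[0,0,-0.5],[0,0,0]], "angular": [[0,0,0],[0,0,0],[0,0,0],[0,0,0],[0,0,0]]}}

```text
time: 20.75
tool_pos: [534.1, 159.1, 167.0]
eef_rot: [-0.001, 0.593, 0.805, -0.002]
wrist_force: [5.2, 0.3, -11.7]
finger_gap: 30.0
```

```bash
python3 - <<'E'
from h import *
o=robot.observe(); p,R=T(); print(p,R[2],o['wrist_force'],(R.T@o['wrist_force']).round(1),o['moment'],o['finger_gap'])
E
```

```text
[534.14804563 159.1446641  166.97016386] [-8.62030783e-04 -3.68118698e-03 -9.99992853e-01] [  5.22481936   0.28977779 -11.74337045] [-1.3  5.1 11.7] [ 0.19887833 -0.9357383  -0.0293466 ] 30.016788222855002
```

Force is falling while the tool rises, so the lid is coming off. Continuing up slowly.

Call:
{"fn": "drive_tool", "kwargs": {"slide": [[0,0,-1],[0,0,-1],[0,0,-1],[0,0,-1],[0,0,-1],[0,0,-1],[0,0,-1],[0,0,-1],[0,0,-1],[0,0,-1],[0,0,-1],[0,0,0],[0,0,0],[0,0,0]], "angular": [[0,0,0],[0,0,0],[0,0,0],[0,0,0],[0,0,0],[0,0,0],[0,0,0],[0,0,0],[0,0,0],[0,0,0],[0,0,0],[0,0,0],[0,0,0],[0,0,0]]}}

```text
time: 22.15
tool_pos: [535.4, 159.5, 179.7]
eef_rot: [-0.0, 0.593, 0.805, -0.0]
wrist_force: [-0.4, -0.1, -3.5]
finger_gap: 29.9
```

```bash
python3 - <<'E'
from h import *
o=robot.observe(); p,R=T(); print(p,R[2],o['wrist_force'],(R.T@o['wrist_force']).round(1),o['moment'],o['finger_gap'])
a=save('side','pics/a7.png'); b=cv2.imread('pics/side0.png')
def crop(x): return cv2.resize(x[180:300,255:370],(400,417),interpolation=3)
cv2.imwrite('pics/c7.png',np.hstack([crop(b),crop(a[:,:,::-1])]))
E
```

```text
[535.40927559 159.51399622 179.72332737] [-5.00650335e-05 -1.53755521e-04 -9.99999987e-01] [-0.36639614 -0.07838809 -3.4940175 ] [ 0.  -0.4  3.5] [ 0.02497409 -0.01749937  0.04373022] 29.92621461111544
```

View pics/c7.png

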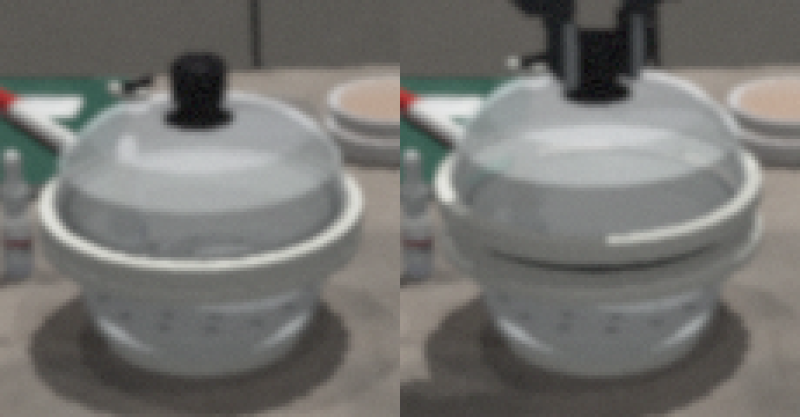

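The lid is about 15 mm up (the knob moved about 27 crop px) and still level, and the wrist carries 3.5 N, which is the lid's weight alone. I'll let it settle, then check for slip and hand in.

Call:
{"fn": "drive_tool", "kwargs": {"slide": [[0,0,0],[0,0,0],[0,0,0],[0,0,0],[0,0,0],[0,0,0],[0,0,0],[0,0,0]], "angular": [[0,0,0],[0,0,0],[0,0,0],[0,0,0],[0,0,0],[0,0,0],[0,0,0],[0,0,0]]}}

```text
time: 23.0
tool_pos: [535.4, 159.5, 179.8]
eef_rot: [-0.0, 0.593, 0.805, -0.0]
wrist_force: [-0.9, -0.2, -3.4]
finger_gap: 30.2
```

```bash
python3 - <<'E'
from h import *
a=cv2.imread('pics/a7.png').astype(int); im=robot.get_image('side')[:,:,::-1].astype(int)
a=a[:,:,::-1] if 0 else a
d=np.abs(a-im)[180:300,255:370].mean()
z=cv2.imread('pics/side0.png').astype(int)
for k,(u,v) in dict(vial_a=(244,262),vial_b=(258,242),vial_d=(376,310),petri=(224,380),mag=(475,345),pen=(240,316)).items():
    print(k,np.abs(z-im)[v-22:v+22,u-14:u+14].mean().round(1))
o=robot.observe(); print('diff',d.round(2),o['time'],o['tool_pos'],o['wrist_force'],o['finger_gap'])
if abs(o['wrist_force'][2]+3.5)<1.2: print(robot.close_job())
E
```

```text
vial_a 4.4
vial_b 11.3
vial_d 6.0
petri 6.0
mag 4.7
pen 38.7
diff 1.75 23.05 [535.43424197 159.51557725 179.77303596] [ 0.86028957  0.33518004 -4.11895961] 30.060232045280618
the job is handed in; nothing more can be done
None
```

The pen region differs most between the first and last pictures, so I check why.

```bash
python3 - <<'E'
import cv2,numpy as np
a=cv2.imread('pics/side0.png')[215:345,180:420];b=cv2.imread('pics/a7.png')[215:345,180:420]
cv2.imwrite('pics/c8.png',cv2.resize(np.hstack([a,b]),(800,217),interpolation=3))
E
```

```text
(no output)
```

View pics/c8.png

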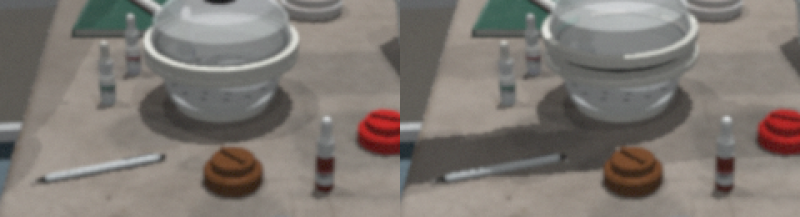

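The timer is wound to its stop, and the lid is free of the seal and held level over the bowl. I handed the job in at 23 s with the gripper still holding the knob; no verdict is reported.

**Timer:** I chose the cream and grey timer, not the brown or red ones. I wound it clockwise in one grip until the dial slipped against the stop. A firmer grip then raised the moment to 1.6 N m, against about 0.2 N m while winding. The dial's ridge shows about a half turn, which fits a start near 2.1 rad.

**Lid:**
- **Height:** it is about 15 mm up by the tool height; the picture agrees at about 16 mm.
- **Contact:** the wrist reads 3.4 to 4.1 N, which is the lid's weight alone.
- **Steadiness:** the tool is vertical, and nothing moved or slipped over the last 0.8 s.

**Checks that disagreed:** the side and top cameras differed by up to about 8 mm on where the dial lies in y, so I centred the grip by the contact force. The pen's part of the picture differed between first and last, but the crop shows only the arm's shadow. The pen, the brown timer and the three vials in that crop look unmoved. The Petri dish and magnifier were compared only by picture difference, which was small.

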